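# Unload the sample carrier and set each container at its own station

## Task

Swing the carrier's hold-down bar fully back, then take the stack apart from the top, one container at a time: stand the small dish in the middle of the grey tray, then the large dish centred on the round cork pad, and last the green tin centred on the blue mat with its long side along the mat's long side. All three stay upright, the bar stays open, and the loose blue-capped vial standing among these three places must be neither shifted nor knocked over.

Things in the scene. Friction and masses are not known exactly. Their poses are not given: they have to be found in the camera images.
- hold_bar (a joint): Hinge angle of the steel hold-down bar (14 mm wide, 6 mm thick) over the stack in the aluminium carrier: 0 = closed, level above the stack; grows as its orange end is lifted up and over, away from the robot; 1.57 = upright, 2.2 = stop. The hinge is stiff (friction 0.09 N m, 0.7 N at the grip): the bar stays at any angle where it is let go.
- bar_grip (a point): Centre of the orange cross grip at the bar's free end: a rod 15 mm in diameter, 28 mm long, parallel to the hinge axis and 143 mm from it. Bar closed: 90 mm above the worktop, with the tin's top (35 mm high) the nearest thing below. Held by its flat ends (28 mm apart) it can turn between the fingers as the bar swings. x points along the bar to the hinge, y along the hinge axis.
- bar_hinge (a point): Point on the bar's hinge axis on the fixed carrier, 90 mm above the worktop, between cheeks (38 mm over both along y, top at 100 mm). Its axes are the carrier's: y = hinge axis (level), z up; the closed bar runs along -x. The stack stands 88 mm from here along -x on the 172 x 112 x 8 mm base plate. The stack's y sides are free: fingers closing along y fit; 6 mm end stops stand off the tin's x ends.
- small_dish_center (a point): Centre (half-way up) of the small round aluminium lidded dish, top of the stack: widest diameter 53 mm, body about 50 mm, 22 mm high, so its underside is 11 mm below this point. Stands on the large dish. z is its upright axis.
- large_dish_center (a point): Centre (half-way up) of the large round aluminium lidded dish, middle of the stack: widest diameter 61 mm, body about 57 mm, 25 mm high, underside 12.5 mm below this point. Stands on the tin, which is wider (65 mm), so fingertips must stay above the tin's top, 13 mm below this point. z is its upright axis.
- tin_center (a point): Centre (half-way up) of the green closed sample tin, bottom of the stack on the carrier's 8 mm base plate: 65 mm wide along its x axis, 97 mm long along its y axis, 27 mm high, underside 13.5 mm below this point. In the carrier its long side runs along the carrier's x. Grip it across the 65 mm width.
- grey_tray: Grey open tray, fixed, place of the small dish: 110 mm along its x, 150 mm along its y, walls 2 mm thick and 26 mm high; origin at the centre of its underside, inner floor 2 mm above that (at z = 0.002). There is more room for fingers along its long (y) direction.
- cork_pad: Round cork pad, fixed, place of the large dish: diameter 94 mm, 6 mm thick, origin at the centre of its underside (top at z = 0.006).
- blue_mat: Blue mat with black border, fixed, place of the tin: 124 mm along its x, 92 mm along its y, 3 mm thick, origin at the centre of its underside (top at z = 0.003).
- vial_center (a point): Centre of a loose glass sample vial with a blue screw cap, standing on the worktop among the three places: diameter 33 mm, 78 mm high, centre 39 mm above its foot. A bystander to leave alone. z is its upright axis.
Things that resemble listed ones, but are neither listed nor needed, are in the scene too. What is shaped like the part that bears large_dish_center but red is not meant. Of the things that look like the part that bears vial_center, take the one that is nearest to the robot's base at the start.

How it is judged:
By the outcome, as a careful person would: the job done as asked, in the order asked, and still so for the second after the job is handed in, with the robot touching nothing.
It also fails if it takes over 120 s, if anything falls off the work surface, if the arm or the gripper's body presses on something with over 40 N, if the wrist force passes 120 N, or if a joint passes its speed limit or range.

## Robot

A 6-joint arm with a two-finger parallel gripper is mounted at the origin on a cart in front of the work surface, level with it; the furniture and walls round the work are solid. World frame = base frame: x ahead of the robot, y to its left, z up, the work surface at z = 0. Lengths are in m, angles in degrees, forces in N, time in s.
With the tool pointing down it reaches from about 0.4 to 0.825 m from the base axis. Payload 7 kg.
Tool frame: the origin (TCP) lies on the centre line of the jaws, within the pads' length; the fingertips stand 19 mm ahead of it and the grasp point (between the pads) is the TCP; z points along the fingers, y is the line along which they close (so a half turn about z gives the same grasp; the last joint's range is limited). The gripper opens to 88 mm and grips with 3 to 60 N. Pads are 19 mm wide; open, the fingers measure 130 mm over their backs; the gripper's body (78 mm by 193 mm) begins 47 mm behind the grasp point.
Start: joints at [-60.785, 20.546, 0.682, 0, -70.136, -16.507], TCP at [0.148, -0.658, 0.246] pointing down, gripper open.
Joint ranges: [-176.03, 176.03], [-82.01, 121.73], [-58.28, 71.71], [-173.87, 95.51], [-174.79, -0.11], [-173.66, 173.66]. Speed limits (degrees/s): [136.94, 136.94, 172.46, 180, 180, 180].

## Interface

Orientations are given as [roll, pitch, yaw] about the fixed x, y, z axes, in that order (R = Rz(yaw) Ry(pitch) Rx(roll)).
In Python, from plant import * gives the robot as it stands. The module is installed in compiled form; this text tells all that it offers.
- The arm moves only by the tool play_rows, never from a script. Its argument "deltas" is a list of rows, each a list of 6 numbers: the shift along the world's x, y, z scaled (see below), then the turn, a rotation vector about the world's x, y, z scaled (see below). A call has 1 to 10 rows; each row shifts and turns the commanded pose from where the row before left it; what a row does not reach is not made up. The controller multiplies each number of a shift by 800 mm and each number of a turn by 180 degrees. A row lasts 1/10 s, in which the tool goes at most 50 mm and 8.59 degrees, less where a joint would pass 70% of its speed; a pose out of reach is approached as far as the arm can. A call with a number of a shift or a turn outside -1 to 1 is refused whole. A call with a gripper value outside its range is refused whole. "gripper" is the gripper command: -1 is shut, 1 is fully open, values between are in proportion, set as the call begins (left out, the last holds). The fingers move at their own pace and stop on an object; the grip force is fixed at half the most. Time passes only in rows, so rows that do not move let the fingers close. It gives the time, the measured TCP pose, the force, the opening and the grip force at its end, in the units of the state.
- get_obs(): the state, without advancing time (a new reading comes with each control period).
- snapshot(name): name is "scene" or "side" or "wrist"; returns (picture, depth): 400x640x3 uint8, blue, green, red; 400x640 float32, m along the optical axis (not along the pixel's ray), 0 where there is no reading.
- camera_model(name): a dict with "fx", "fy", "cx", "cy" (pixels), "world_to_cam" (4x4, takes a point from world to camera coordinates). Camera axes: x right, y down, z forward; pixel columns grow to the right and rows downward; lengths in m; the calibration is good to about 2 mm. A picture is of the moment at which its call begins: read the wrist's pose just before it. camera_model takes no time and is no camera call; for the wrist camera it gives the pose at the moment of the call.
- close_job(): hands the job in; it is judged then, once.
The state is a dict: "clock": time; "joint_pos": joint angles; "qvel": joint speeds; "tau": joint torques, N m; "tool_pos": TCP position; "orientation": TCP orientation; "force": force on the tool from outside, world axes, zero at the start; "moment": the same for the moment, N m; "opening": finger opening in m; "gripper_force": force on a finger pad.
Only numpy, scipy, OpenCV 4.12 (cv2) and the standard library are available. Lean on these libraries where they do the work, as an engineer would, in place of code of your own. Each camera call takes 0.05 s, during which the arm holds its last target. There are 200 camera calls.

## Working session

There is one attempt and no reset: what is moved stays moved. The work goes in short steps, Python scripts to look and compute and a tool call to move; the robot and the scene stay as the last step left them, time stands still between calls to the robot, and variables do not carry over. Pictures are saved under pics/ and viewed, at most 14 in all, crops included, and the job is handed in when it is done.

Besides the shell and the picture viewer there is one more tool, called after "Call:" by a JSON object that holds its "name" and its "arguments". play_rows: Moves the arm, as the interface text tells. Its arguments: {"type":"object","properties":{"deltas":{"type":"array","items":{"type":"array","items":{"type":"number","minimum":-1,"maximum":1}}},"gripper":{"type":"number"}},"required":["deltas"]}

```bash
mkdir -p pics
cat > h.py <<'E'
from plant import *
import numpy as np, cv2
def cast(cm,u,v,z):
    T=np.linalg.inv(cm["world_to_cam"]); d=T[:3,:3]@np.array([(u-cm["cx"])/cm["fx"],(v-cm["cy"])/cm["fy"],1]); o=T[:3,3]
    return o+d*(z-o[2])/d[2]
def pts(cm,D):
    v,u=np.indices(D.shape); P=np.stack([(u-cm["cx"])/cm["fx"]*D,(v-cm["cy"])/cm["fy"]*D,D],-1)
    T=np.linalg.inv(cm["world_to_cam"]); return P@T[:3,:3].T+T[:3,3]
def proj(cm,p):
    q=cm["world_to_cam"]@np.append(p,1); return q[0]/q[2]*cm["fx"]+cm["cx"],q[1]/q[2]*cm["fy"]+cm["cy"]
E
python3 - <<'E'
from h import *
print(get_obs())
for n in("scene","side","wrist"):
    cm=camera_model(n);p,d=snapshot(n);cv2.imwrite(f"pics/{n}0.png",p);np.savez(f"{n}0.npz",p=p,d=d,**cm);print(n,np.linalg.inv(cm["world_to_cam"]).round(3).tolist(),cm["fx"])
E
```

```text
{'clock': 0.0, 'joint_pos': array([-6.07850538e+01,  2.05916919e+01,  6.33769137e-01, -2.06036132e-02,
       -7.01362380e+01, -1.65067440e+01]), 'qvel': array([-0.02083553, -0.00014744, -0.03543585,  0.02551169,  0.02125317,
        0.04639671]), 'tau': array([ 1.82652529e-03, -5.82714450e+01,  2.93057764e+01,  6.99691281e+00,
        6.99841767e-03, -1.70477283e-04]), 'tool_pos': array([ 0.14836494, -0.6580189 ,  0.24461821]), 'orientation': array([ 1.79904216e+02, -8.18600044e-03, -1.67298808e+02]), 'force': array([1.03474115, 0.29897692, 0.43810075]), 'moment': array([-0.0336167 ,  0.00661425, -0.02397084]), 'gripper_force': 0.0, 'opening': 0.08772627789145951}
scene [[-0.663, -0.353, 0.66, -0.276], [-0.748, 0.308, -0.588, 0.648], [0.004, -0.883, -0.469, 0.651], [0.0, 0.0, 0.0, 1.0]] 480.81400277319875
side [[-0.847, -0.337, 0.411, 0.174], [-0.531, 0.562, -0.634, 0.434], [-0.017, -0.755, -0.655, 0.637], [0.0, 0.0, 0.0, 1.0]] 366.61368543401835
wrist [[-0.22, 0.93, 0.293, 0.068], [0.975, 0.209, 0.069, -0.675], [0.003, 0.301, -0.954, 0.384], [0.0, 0.0, 0.0, 1.0]] 290.02049890844717
```

View pics/scene0.png

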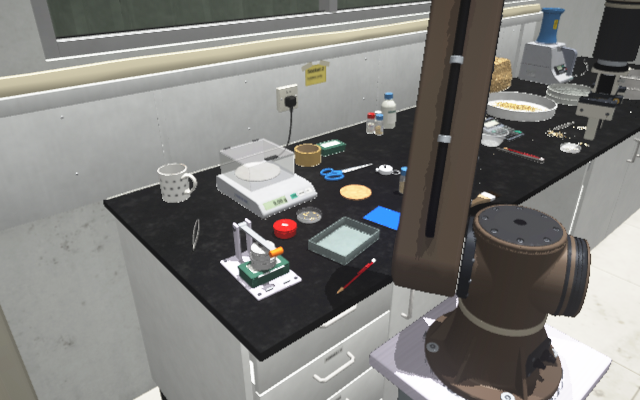

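View pics/side0.png

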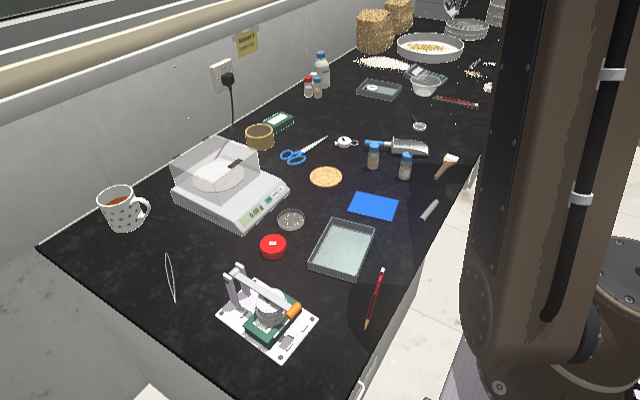

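The side view shows the carrier at (267,315) with the orange grip at (293,310), the tray at (342,248), the cork pad at (326,177) and the blue mat at (373,206). The red dish decoy is at (272,246). There are two vial candidates, at (373,156) and (405,165). I'll measure all of these next.

```bash
python3 - <<'E'
from h import *
for n in("side","scene"):
    cm=dict(np.load(f"{n}0.npz"));p,d=cm["p"],cm["d"];P=pts(cm,d);hsv=cv2.cvtColor(p,cv2.COLOR_BGR2HSV)
    H,S,V=cv2.split(hsv); X,Y,Z=P[...,0],P[...,1],P[...,2]; ok=d>0
    def rep(name,m,rect=True):
        k,l,st,c=cv2.connectedComponentsWithStats((m&ok).astype(np.uint8))
        for i in range(1,k):
            if st[i,4]<40: continue
            q=P[l==i]; r=cv2.minAreaRect((q[:,:2]*1000).astype(np.float32))
            print(n,name,c[i].round(0),st[i,4],"mean",q.mean(0).round(4),"z",np.percentile(q[:,2],[5,95]).round(3),"rect",np.round(r[0],1),np.round(r[1],1),round(r[2],1))
    rep("blue",(H>100)&(H<125)&(S>130)&(Z<.12)&(Z>-.01)&(V>60))
    rep("orange",(H>5)&(H<18)&(S>180)&(V>130)&(Z>.06)&(Z<.13))
    rep("cork",(H>8)&(H<25)&(S>70)&(V>120)&(Z<.015)&(Z>-.01))
    rep("green",(H>60)&(H<90)&(S>90)&(Z<.06)&(Z>-.01))
    rep("any tray",(Z>.018)&(Z<.03)&(S<70))
    rep("plate",(Z>.004)&(Z<.012)&(S<60)&(V>120))
    rep("dishes",(Z>.035)&(Z<.12)&(X>-.2)&(Y<-.1))
E
python3 - <<'E'
import cv2
p=cv2.imread("pics/side0.png")
a=cv2.resize(p[250:370,200:360],(800,600),interpolation=cv2.INTER_CUBIC)
b=cv2.resize(p[120:220,300:480],(800,444),interpolation=cv2.INTER_CUBIC)
import numpy as np
cv2.imwrite("pics/c1.png",cv2.resize(a,(800,600)));cv2.imwrite("pics/c2.png",b)
E
```

```text
side blue [293. 157.] 199 mean [ 0.7573 -0.3033  0.0051] z [-0.002  0.008] rect [ 763.3 -309.1] [74.1 99.4] 69.2
side blue [373. 205.] 1006 mean [ 0.45   -0.2318  0.0013] z [-0.001  0.003] rect [ 451.6 -234.7] [117.   94.1] 11.1
side orange [294. 311.] 49 mean [0.4044 0.1756 0.0976] z [0.095 0.101] rect [406.3 175.1] [27.1 13.2] 81.1
side cork [426.  47.] 154 mean [ 0.7509 -1.437   0.0047] z [-0.     0.011] rect [  753.8 -1448.4] [155.7 111. ] 21.2
side cork [446. 164.] 70 mean [ 0.3448 -0.5001  0.0068] z [0.005 0.009] rect [ 341.2 -497.9] [31.7 58.6] 7.5
side cork [325. 176.] 543 mean [ 0.6203 -0.2719  0.0038] z [0.001 0.006] rect [ 624.2 -276. ] [ 91.6 105.9] 29.8
side any tray [436.  15.] 94 mean [ 0.8719 -1.94    0.0238] z [0.019 0.029] rect [  860.  -1948.9] [262.3 132.8] 31.2
side any tray [466.  25.] 74 mean [ 0.6575 -1.8086  0.0287] z [0.027 0.03 ] rect [  658.8 -1810.8] [147.1  92.5] 84.4
side any tray [464.  33.] 103 mean [ 0.6363 -1.681   0.0239] z [0.019 0.028] rect [  635.7 -1700. ] [217.7 102.6] 10.4
side any tray [431.  39.] 170 mean [ 0.7544 -1.5055  0.024 ] z [0.019 
[... 10187 characters left out ...]
.7] 90.0
scene dishes [568.  90.] 260 mean [ 0.6674 -1.76    0.0429] z [0.036 0.05 ] rect [  668.4 -1761.2] [184.2 253.3] 16.8
scene dishes [522. 103.] 346 mean [ 0.704  -1.3963  0.0407] z [0.036 0.047] rect [  710.3 -1400.6] [286.3 328.8] 28.9
scene dishes [495. 132.] 206 mean [ 0.5729 -0.952   0.044 ] z [0.036 0.051] rect [ 569.3 -947.2] [ 89.3 126.5] 29.3
scene dishes [307. 150.] 201 mean [ 0.896  -0.3154  0.0421] z [0.036 0.047] rect [ 899.6 -317.9] [90.  95.5] 58.5
scene dishes [295. 177.] 490 mean [ 0.7179 -0.1224  0.0644] z [0.039 0.113] rect [ 710.8 -126.5] [92.8 52.9] 0.0
scene dishes [402. 175.] 93 mean [ 0.5305 -0.3747  0.0591] z [0.038 0.077] rect [ 534.7 -379.4] [17.6 36.2] 35.8
```

View pics/c1.png

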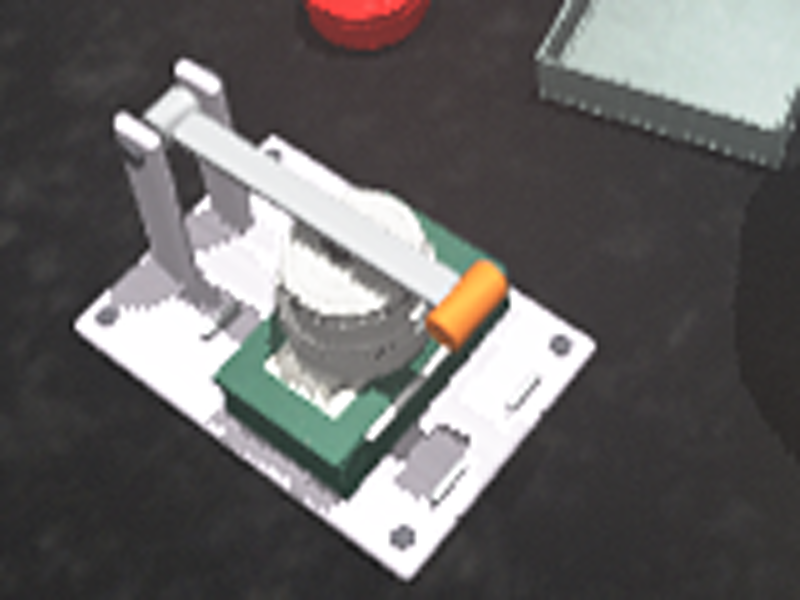

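View pics/c2.png

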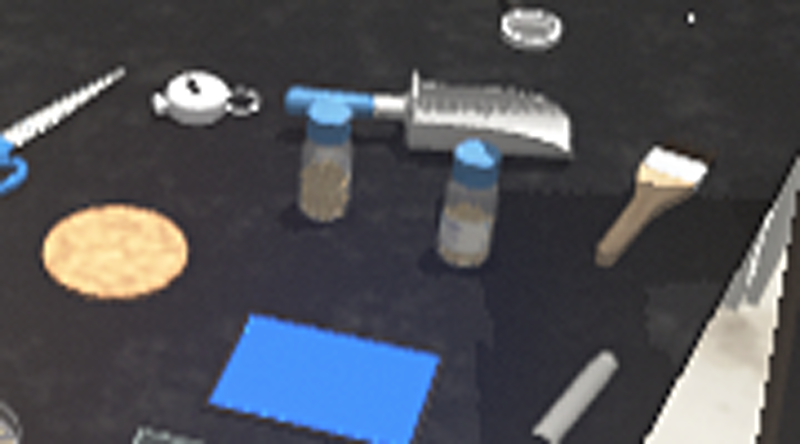

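The vials are at side (405,165), about (0.430,-0.385), 0.577 m from the base, and at side (373,156), about (0.527,-0.385), 0.653 m. The one at (405,165) is nearest, so it's the one meant; I'll leave both alone. The crop shows the carrier with its bar closed and the stack beneath it: aluminium dishes on the green tin.

I'm moving over the carrier now.

Call:
{"name": "play_rows", "arguments": {"deltas": [[0.0375,0.0385,0.005,0,0,-0.009],[0.0375,0.0385,0.005,0,0,-0.009],[0.0375,0.0385,0.005,0,0,-0.009],[0.0375,0.0385,0.005,0,0,-0.009],[0.0375,0.0385,0.005,0,0,-0.009],[0.0375,0.0385,0.005,0,0,-0.009],[0.0375,0.0385,0.005,0,0,-0.009],[0.0375,0.0385,0.005,0,0,-0.009],[0.0375,0.0385,0.005,0,0,-0.009],[0.0375,0.0385,0.005,0,0,-0.009]]}}

```text
clock: 1.15
tool_pos: [0.4494, -0.3489, 0.2857]
orientation: [180.0, 0.0, 176.4]
force: [0.5, -0.1, -0.5]
opening: 0.0875
gripper_force: 0.0
```

Call:
{"name": "play_rows", "arguments": {"deltas": [[0,0.06,0,0,0,0],[0,0.06,0,0,0,0],[0,0.06,0,0,0,0],[0,0.06,0,0,0,0],[0,0.06,0,0,0,0],[0,0.06,0,0,0,0],[0,0.06,0,0,0,0],[0,0.06,0,0,0,0],[0,0.06,0,0,0,0],[0,0.06,0,0,0,0]]}}

```text
clock: 2.15
tool_pos: [0.4478, 0.1315, 0.2858]
orientation: [180.0, 0.0, 176.5]
force: [1.7, 0.2, 0.7]
opening: 0.0875
gripper_force: 0.0
```

Call:
{"name": "play_rows", "arguments": {"deltas": [[-0.01,0.03,0,0,0,0],[0,0.02,0,0,0,0],[0,0,0,0,0,0]]}}

```text
clock: 2.45
tool_pos: [0.4404, 0.171, 0.2853]
orientation: [-180.0, -0.0, 176.6]
force: [0.6, -0.1, -0.3]
opening: 0.0876
gripper_force: 0.0
```

```bash
cat >> h.py <<'E'
def shot(name):
    cm=camera_model("wrist");p,d=snapshot("wrist");cv2.imwrite(f"pics/{name}.png",p);np.savez(f"{name}.npz",p=p,d=d,**cm);return cm,p,d
E
python3 - <<'E'
from h import *
o=get_obs();print(o["clock"],o["tool_pos"].round(4),o["orientation"].round(2),o["joint_pos"].round(1))
cm,p,d=shot("w1");P=pts(cm,d);X,Y,Z=[P[...,i] for i in range(3)]
H,S,V=cv2.split(cv2.cvtColor(p,cv2.COLOR_BGR2HSV))
def rep(n,m):
    m=m&(d>0);k,l,st,c=cv2.connectedComponentsWithStats(m.astype(np.uint8));i=1+np.argmax(st[1:,4]);q=P[l==i];r=cv2.minAreaRect((q[:,:2]*1000).astype(np.float32))
    print(n,c[i].round(),st[i,4],"mean",q.mean(0).round(4),np.percentile(q[:,2],[5,50,95]).round(4),np.round(r[0],1),np.round(r[1],1),round(r[2],1))
near=(X<.65)&(X>.3)&(Y>.05)
rep("orange",(H>5)&(H<18)&(S>150)&(Z>.06)&near)
rep("plate",(Z>.004)&(Z<.012)&near)
rep("tin",(Z>.03)&(Z<.039)&near)
rep("bar",(Z>.087)&(Z<.105)&near)
rep("small",(Z>.075)&(Z<.086)&near)
E
```

```text
2.45 [0.4404 0.171  0.2853] [-1.7999e+02 -1.0000e-02  1.7663e+02] [  45.2   -0.4  -20.1   -0.   -70.4 -138.5]
orange [323. 155.] 262 mean [0.4059 0.1755 0.1003] [0.0972 0.1007 0.1023] [406.4 175.8] [25.8 12.2] 86.4
plate [322. 194.] 3866 mean [0.4794 0.1698 0.0079] [0.0062 0.0079 0.0099] [481.5 170.2] [112.1 170.8] 86.4
tin [347. 184.] 823 mean [0.4571 0.2062 0.035 ] [0.0335 0.035  0.0364] [461.5 201. ] [39.6 64.8] 89.1
bar [322. 205.] 1635 mean [0.4676 0.171  0.0962] [0.093  0.0958 0.1013] [477.3 170.9] [ 27.1 154.3] 86.5
small [335. 196.] 435 mean [0.46   0.1868 0.0812] [0.0792 0.0814 0.0827] [461.6 188.2] [17.6 49.5] 87.0
```

View pics/w1.png

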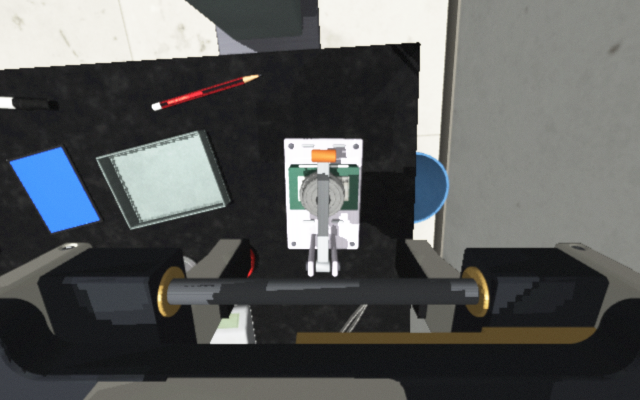

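The wrist view shows the carrier at (322,194), the orange grip at (323,155) and the hinge cheeks at (322,268). The carrier's axis lies at -3.5°, with the grip at (0.406,0.176), the hinge at about (0.549,0.167) and the stack at (0.461,0.172). These agree with the given sizes.

Next I'll grasp the bar grip.

Call:
{"name": "play_rows", "arguments": {"deltas": [[-0.0215,0.003,-0.04,0,0,0],[-0.0215,0.003,-0.04,0,0,0],[0,0,-0.04,0,0,0],[0,0,-0.04,0,0,0],[0,0,-0.04,0,0,0],[0,0,-0.022,0,0,0],[0,0,-0.02,0,0,0],[0,0,0,0,0,0]]}}

```text
clock: 3.3
tool_pos: [0.4053, 0.1722, 0.0903]
orientation: [-179.8, -0.2, 176.4]
force: [-0.1, -0.9, 1.1]
opening: 0.0876
gripper_force: 0.0
```

Call:
{"name": "play_rows", "arguments": {"deltas": [[0,0,0,0,0,0],[0,0,0,0,0,0],[0,0,0,0,0,0],[0,0,0,0,0,0],[0,0,0,0,0,0],[0,0,0,0,0,0],[0,0,0,0,0,0]], "gripper": -1}}

```text
clock: 4.0
tool_pos: [0.4061, 0.1744, 0.0921]
orientation: [180.0, 0.0, 176.5]
force: [-0.0, -0.0, 0.6]
opening: 0.0375
gripper_force: 0.0
```

Call:
{"name": "play_rows", "arguments": {"deltas": [[0,0,0,0,0,0],[0,0,0,0,0,0],[0,0,0,0,0,0],[0,0,0,0,0,0],[0,0,0,0,0,0]]}}

```text
clock: 4.5
tool_pos: [0.4059, 0.1735, 0.0918]
orientation: [-179.9, -0.0, 176.5]
force: [2.0, -5.2, 0.1]
opening: 0.0272
gripper_force: 30.0
```

Run:
```python
import numpy as np
# arc, 20 rows to 2.23 rad in carrier plane (axis -3.5deg)
c,s=np.cos(np.radians(-3.5)),np.sin(np.radians(-3.5))
a=np.linspace(0,2.24,21);r=.143
x=-r*np.cos(a);z=r*np.sin(a)
dx=np.diff(x)/.8;dz=np.diff(z)/.8
for i in range(20):print([round(dx[i]*c,4),round(dx[i]*s,4),round(dz[i],4),0,0,0],end=", ")
```

```text
[np.float64(0.0011), np.float64(-0.0001), np.float64(0.02), 0, 0, 0], [np.float64(0.0033), np.float64(-0.0002), np.float64(0.0197), 0, 0, 0], [np.float64(0.0055), np.float64(-0.0003), np.float64(0.0192), 0, 0, 0], [np.float64(0.0076), np.float64(-0.0005), np.float64(0.0185), 0, 0, 0], [np.float64(0.0096), np.float64(-0.0006), np.float64(0.0175), 0, 0, 0], [np.float64(0.0115), np.float64(-0.0007), np.float64(0.0163), 0, 0, 0], [np.float64(0.0133), np.float64(-0.0008), np.float64(0.0149), 0, 0, 0], [np.float64(0.0149), np.float64(-0.0009), np.float64(0.0134), 0, 0, 0], [np.float64(0.0163), np.float64(-0.001), np.float64(0.0116), 0, 0, 0], [np.float64(0.0175), np.float64(-0.0011), np.float64(0.0097), 0, 0, 0], [np.float64(0.0184), np.float64(-0.0011), np.float64(0.0077), 0, 0, 0], [np.float64(0.0192), np.float64(-0.0012), np.float64(0.0056), 0, 0, 0], [np.float64(0.0197), np.float64(-0.0012), np.float64(0.0034), 0, 0, 0], [np.float64(0.0199), np.float64(-0.0012), np.float64(0.0012), 0, 0, 0], [np.float64(0.0199), np.float64(-0.0012), np.float64(-0.0011), 0, 0, 0], [np.float64(0.0197), np.float64(-0.0012), np.float64(-0.0033), 0, 0, 0], [np.float64(0.0192), np.float64(-0.0012), np.float64(-0.0055), 0, 0, 0], [np.float64(0.0185), np.float64(-0.0011), np.float64(-0.0076), 0, 0, 0], [np.float64(0.0175), np.float64(-0.0011), np.float64(-0.0096), 0, 0, 0], [np.float64(0.0163), np.float64(-0.001), np.float64(-0.0115), 0, 0, 0],
```

Gripped (27 mm opening). Now I'll swing the bar along its arc.

Call:
{"name": "play_rows", "arguments": {"deltas": [[0.001,0,0.02,0,0,0],[0.0033,-0.0002,0.0197,0,0,0],[0.0055,-0.0003,0.0192,0,0,0],[0.0076,-0.0005,0.0185,0,0,0],[0.0096,-0.0006,0.0175,0,0,0],[0.0115,-0.0007,0.0163,0,0,0],[0.0133,-0.0008,0.0149,0,0,0],[0,0,0,0,0,0]]}}

```text
clock: 5.3
tool_pos: [0.448, 0.1708, 0.1932]
orientation: [-179.9, -0.0, 176.5]
force: [-0.3, -4.2, -1.9]
opening: 0.0275
gripper_force: 30.0
```

Call:
{"name": "play_rows", "arguments": {"deltas": [[0.0149,-0.0009,0.0134,0,0,0],[0.0163,-0.001,0.0116,0,0,0],[0.0175,-0.0011,0.0097,0,0,0],[0.0184,-0.0011,0.0077,0,0,0],[0.0192,-0.0012,0.0056,0,0,0],[0.0197,-0.0012,0.0034,0,0,0],[0.02,-0.0012,0.0012,0,0,0],[0,0,0,0,0,0]]}}

```text
clock: 6.1
tool_pos: [0.5489, 0.1644, 0.2341]
orientation: [-179.8, -0.1, 176.4]
force: [-1.7, -5.4, 1.4]
opening: 0.0275
gripper_force: 30.0
```

Call:
{"name": "play_rows", "arguments": {"deltas": [[0.02,-0.0012,-0.001,0,0,0],[0.0197,-0.0012,-0.0033,0,0,0],[0.0192,-0.0012,-0.0055,0,0,0],[0.0185,-0.0011,-0.0076,0,0,0],[0.0175,-0.001,-0.0096,0,0,0],[0.0163,-0.001,-0.0115,0,0,0],[0,0,0,0,0,0],[0,0,0,0,0,0]]}}

```text
clock: 6.9
tool_pos: [0.6372, 0.1588, 0.2042]
orientation: [-179.9, -0.1, 176.5]
force: [-0.5, -6.6, 1.8]
opening: 0.0277
gripper_force: 30.0
```

Call:
{"name": "play_rows", "arguments": {"deltas": [[0.005,-0.0003,-0.004,0,0,0],[0,0,0,0,0,0],[0,0,0,0,0,0]]}}

```text
clock: 7.2
tool_pos: [0.6384, 0.1587, 0.2032]
orientation: [-179.8, -0.2, 176.5]
force: [-17.6, -3.9, 22.0]
opening: 0.0273
gripper_force: 30.0
```

The bar is at its stop. I'll ease off, release and rise.

Call:
{"name": "play_rows", "arguments": {"deltas": [[-0.004,0,0.003,0,0,0],[0,0,0,0,0,0]]}}

```text
clock: 7.4
tool_pos: [0.6375, 0.1588, 0.2039]
orientation: [-179.9, -0.0, 176.5]
force: [1.1, -6.0, 1.8]
opening: 0.0277
gripper_force: 30.0
```

Call:
{"name": "play_rows", "arguments": {"deltas": [[0,0,0,0,0,0],[0,0,0,0,0,0],[0,0,0,0,0,0],[0,0,0,0,0,0],[0,0,0,0,0,0],[0,0,0,0,0,0]], "gripper": 1}}

```text
clock: 8.0
tool_pos: [0.6381, 0.1603, 0.2032]
orientation: [180.0, -0.0, 176.5]
force: [0.0, -0.1, 0.1]
opening: 0.07
gripper_force: 0.0
```

Call:
{"name": "play_rows", "arguments": {"deltas": [[0,0,0.03,0,0,0],[0,0,0.04,0,0,0],[0,0,0.04,0,0,0],[-0.04,0.002,0.02,0,0,0],[-0.055,0.003,0,0,0,0],[-0.055,0.003,0,0,0,0],[-0.055,0.003,0,0,0,0],[-0.02,0.003,-0.03,0,0,0],[0,0.003,-0.03,0,0,0],[0,0,0,0,0,0]]}}

```text
clock: 9.0
tool_pos: [0.4562, 0.1732, 0.2573]
orientation: [-179.9, -0.2, 176.6]
force: [0.3, -0.0, 0.9]
opening: 0.0876
gripper_force: 0.0
```

```bash
cat > m.py <<'E'
from h import *
import sys
o=get_obs();print(o["clock"],o["tool_pos"].round(4),o["orientation"].round(2),o["joint_pos"].round(1))
cm,p,d=shot(sys.argv[1]);P=pts(cm,d);X,Y,Z=[P[...,i] for i in range(3)]
near=(X<.56)&(X>.36)&(Y>.09)&(Y<.26)
for n,lo,hi in [("small",.076,.087),("large",.054,.066),("tin",.031,.039),("plate",.004,.012)]:
    m=(Z>lo)&(Z<hi)&near&(d>0);k,l,st,c=cv2.connectedComponentsWithStats(m.astype(np.uint8))
    if k<2: continue
    i=1+np.argmax(st[1:,4]);q=P[l==i];f=(q[:,:2]*1000).astype(np.float32);r=cv2.minAreaRect(f);e=cv2.minEnclosingCircle(f)
    print(n,c[i].round(),st[i,4],np.median(q[:,2]).round(4),"rect",np.round(r[0],1),np.round(r[1],1),round(r[2],1),"circ",np.round(e[0],1),round(e[1],1))
E
python3 m.py w2
```

```text
9.0 [0.4562 0.1732 0.2573] [-1.7990e+02 -1.7000e-01  1.7655e+02] [ 4.390e+01  2.300e+00 -2.100e+01 -1.000e-01 -6.690e+01 -1.373e+02]
small [320. 191.] 1602 0.0814 rect [460.7 171.9] [51.3 50.9] 39.6 circ [460.5 171.6] 26.3
large [312. 177.] 280 0.0602 rect [455.1 165.4] [41.5 59.6] 30.9 circ [462.8 169.8] 29.9
tin [322. 177.] 1948 0.035 rect [460.7 172. ] [97.6 65.1] 86.6 circ [462.3 171.6] 56.9
plate [320. 187.] 4997 0.0079 rect [479.7 170.4] [112.  167.5] 86.4 circ [480.2 169.6] 99.7
```

View pics/w2.png

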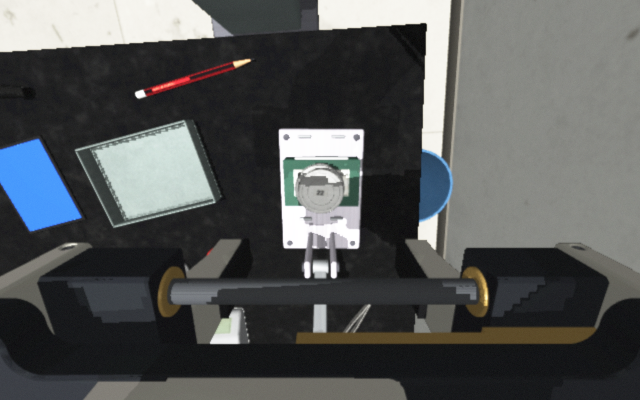

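The bar is fully back. The small dish is at (320,190), or (0.4606,0.1718), with its top at 0.081. Contrary to the text, the tin measures 98 mm along the carrier's y, so I'll check that up close once the dishes are off.

Now the small dish: TCP to z≈0.081, so the fingertips stay above the large dish.

Call:
{"name": "play_rows", "arguments": {"deltas": [[0.0055,-0.0017,-0.05,0,0,0],[0,0,-0.05,0,0,0],[0,0,-0.05,0,0,0],[0,0,-0.04,0,0,0],[0,0,-0.02,0,0,0],[0,0,-0.0104,0,0,0],[0,0,0,0,0,0],[0,0,0,0,0,0],[0,0,0,0,0,0]]}}

```text
clock: 9.95
tool_pos: [0.4634, 0.173, 0.0843]
orientation: [179.9, 0.1, 176.5]
force: [-0.2, 0.2, -0.3]
opening: 0.088
gripper_force: 0.0
```

Call:
{"name": "play_rows", "arguments": {"deltas": [[0,0,0,0,0,0],[0,0,0,0,0,0],[0,0,0,0,0,0],[0,0,0,0,0,0],[0,0,0,0,0,0],[0,0,0,0,0,0],[0,0,0,0,0,0],[0,0,0,0,0,0],[0,0,0,0,0,0]], "gripper": -1}}

```text
clock: 10.85
tool_pos: [0.4624, 0.1723, 0.083]
orientation: [-180.0, -0.0, 176.5]
force: [-0.5, -1.5, 1.9]
opening: 0.0473
gripper_force: 30.0
```

Call:
{"name": "play_rows", "arguments": {"deltas": [[0,0,0.01,0,0,0],[0,0,0.02,0,0,0],[0,0,0.03,0,0,0],[0,0,0.04,0,0,0],[0,0,0.04,0,0,0],[0,0,0.04,0,0,0],[0,0,0,0,0,0]]}}

```text
clock: 11.55
tool_pos: [0.4645, 0.1736, 0.2321]
orientation: [179.7, 0.4, 176.6]
force: [0.3, -0.7, -1.0]
opening: 0.0477
gripper_force: 30.0
```

```bash
python3 m.py w3
```

```text
11.55 [0.4645 0.1736 0.2321] [179.72   0.37 176.55] [ 4.330e+01  3.800e+00 -2.290e+01  1.000e-01 -6.280e+01 -1.368e+02]
large [317. 185.] 2246 0.0606 rect [462.6 169.4] [59.3 58.7] 86.4 circ [463.2 169.8] 30.2
tin [320. 173.] 2204 0.035 rect [460.5 171.8] [97.5 63.6] 86.7 circ [461.9 171.8] 56.3
plate [317. 161.] 3947 0.0079 rect [473.7 170.7] [112.1 154.3] 86.4 circ [473.7 169.8] 94.7
```

View pics/w3.png

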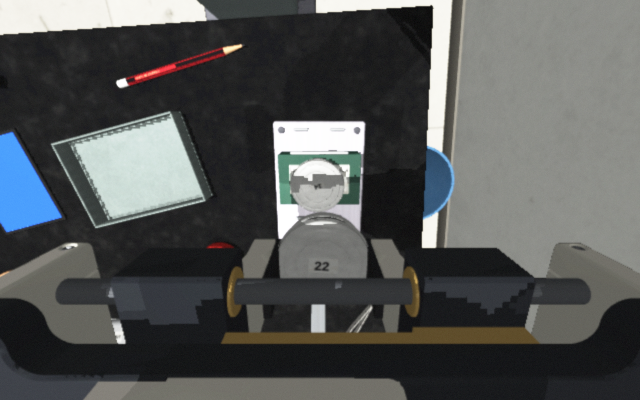

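Run:
```python
from h import *
def rects(n,m,P):
    k,l,st,c=cv2.connectedComponentsWithStats(m.astype(np.uint8))
    for i in np.argsort(-st[1:,4])[:2]+1:
        q=P[l==i];r=cv2.minAreaRect((q[:,:2]*1000).astype(np.float32));print(n,c[i].round(),st[i,4],np.median(q[:,2]).round(4),np.round(r[0],1),np.round(r[1],1),round(r[2],1))
for f in("w1","w2","w3"):
    a=dict(np.load(f+".npz"));P=pts(a,a["d"]);X,Y,Z=[P[...,i] for i in range(3)];H,S,V=cv2.split(cv2.cvtColor(a["p"],cv2.COLOR_BGR2HSV));ok=a["d"]>0
    rects(f+" tray",ok&(Z>.018)&(Z<.03)&(Y<.06)&(Y>-.17)&(X<.54)&(X>.35)&(S<80),P)
    rects(f+" mat",ok&(H>100)&(H<125)&(S>130)&(Z<.02)&(Y<-.1),P)
a=dict(np.load("w3.npz"));P=pts(a,a["d"]);print(P[235:278:8,322].round(4),P[262,285:362:15].round(4))
```

```text
w1 tray [158. 183.] 1077 0.0244 [442.2 -55.4] [110.4 152.1] 10.6
w1 mat [ 55. 190.] 4334 0.0027 [ 450.9 -230.8] [118.5  89. ] 11.4
w2 tray [142. 176.] 1332 0.0242 [441.9 -54.9] [110.2 151.7] 10.7
w2 mat [ 35. 186.] 4710 0.0028 [ 451.1 -230.9] [118.3  89.2] 11.2
w3 tray [125. 171.] 1617 0.0242 [441.9 -54.9] [110.  151.8] 10.7
w3 mat [ 21. 189.] 3748 0.0027 [ 450.8 -230.4] [118.1  88.1] 11.3
[[0.4445 0.1761 0.2313]
 [0.4496 0.1758 0.2303]
 [0.4546 0.1755 0.2297]
 [0.4595 0.1752 0.2297]
 [0.4641 0.1749 0.2301]
 [0.4697 0.1746 0.2292]] [[0.4594 0.1551 0.2307]
 [0.4606 0.1631 0.2295]
 [0.4605 0.1714 0.2306]
 [0.4613 0.1795 0.2301]
 [0.4613 0.1876 0.231 ]
 [0.4621 0.1958 0.2306]]
```

The tray is at (0.442,-0.055), turned 10.6°. Carrying the small dish there.

Call:
{"name": "play_rows", "arguments": {"deltas": [[-0.003,-0.035,0,0,0,0.0098],[-0.003,-0.035,0,0,0,0.0098],[-0.003,-0.036,0,0,0,0.0098],[-0.003,-0.036,0,0,0,0.0098],[-0.003,-0.036,0,0,0,0.0098],[-0.003,-0.036,0,0,0,0.0098],[-0.003,-0.036,0,0,0,0.0098],[-0.002,-0.035,0,0,0,0.0098],[0,0,0,0,0,0],[0,0,0,0,0,0]]}}

```text
clock: 12.6
tool_pos: [0.4435, -0.0562, 0.2264]
orientation: [180.0, -0.1, -169.5]
force: [0.1, 0.2, -0.7]
opening: 0.0475
gripper_force: 30.0
```

Call:
{"name": "play_rows", "arguments": {"deltas": [[0,0,-0.03,0,0,0],[0,0,-0.04,0,0,0],[0,0,-0.04,0,0,0],[0,0,-0.04,0,0,0],[0,0,-0.04,0,0,0],[0,0,-0.02,0,0,0],[0,0,-0.01,0,0,0],[0,0,0,0,0,0],[0,0,0,0,0,0],[0,0,0,0,0,0]]}}

```text
clock: 13.6
tool_pos: [0.4449, -0.0553, 0.052]
orientation: [180.0, 0.1, -169.4]
force: [0.4, 1.2, -0.8]
opening: 0.0476
gripper_force: 30.0
```

Call:
{"name": "play_rows", "arguments": {"deltas": [[-0.0015,0,-0.015,0,0,0],[0,0,-0.01,0,0,0],[0,0,-0.006,0,0,0],[0,0,0,0,0,0],[0,0,0,0,0,0],[0,0,0,0,0,0]]}}

```text
clock: 14.2
tool_pos: [0.443, -0.0556, 0.0264]
orientation: [180.0, 0.0, -169.4]
force: [-0.4, -1.0, -0.9]
opening: 0.0479
gripper_force: 30.0
```

Call:
{"name": "play_rows", "arguments": {"deltas": [[0,0,-0.0015,0,0,0],[0,0,-0.0013,0,0,0],[0,0,0,0,0,0],[0,0,0,0,0,0]]}}

```text
clock: 14.6
tool_pos: [0.4432, -0.0557, 0.0256]
orientation: [-180.0, 0.1, -169.3]
force: [-8.6, 1.0, 27.5]
opening: 0.048
gripper_force: 30.0
```

Contact with the tray floor. Easing off and opening partway.

Call:
{"name": "play_rows", "arguments": {"deltas": [[0,0,0.001,0,0,0],[0,0,0,0,0,0]]}}

```text
clock: 14.8
tool_pos: [0.4432, -0.0557, 0.0257]
orientation: [-180.0, 0.1, -169.4]
force: [-3.4, 1.4, 15.4]
opening: 0.0477
gripper_force: 30.0
```

Call:
{"name": "play_rows", "arguments": {"deltas": [[0,0,0,0,0,0],[0,0,0,0,0,0],[0,0,0,0,0,0],[0,0,0,0,0,0]], "gripper": 0.6}}

```text
clock: 15.2
tool_pos: [0.4428, -0.0557, 0.0247]
orientation: [-180.0, -0.0, -169.4]
force: [0.1, 0.3, 0.5]
opening: 0.069
gripper_force: 0.0
```

Call:
{"name": "play_rows", "arguments": {"deltas": [[0,0,0.015,0,0,0],[0,0,0.04,0,0,0],[0,0,0.05,0,0,0],[0,0,0.05,0,0,0],[0,0,0.05,0,0,0],[0,0,0.05,0,0,0],[0,0,0,0,0,0],[0,0,0,0,0,0]]}}

```text
clock: 16.0
tool_pos: [0.4431, -0.0555, 0.2295]
orientation: [180.0, 0.1, -169.4]
force: [0.4, -0.2, -0.6]
opening: 0.0704
gripper_force: 0.0
```

Run:
```python
from h import *
o=get_obs();print(o["clock"],o["tool_pos"].round(4),o["orientation"].round(2))
cm,p,d=shot("w4");P=pts(cm,d);X,Y,Z=[P[...,i] for i in range(3)]
m=(abs(X-.442)<.045)&(abs(Y+.055)<.055)&(d>0)
for z0,z1 in((.019,.03),(.010,.019)):
    q=P[m&(Z>z0)&(Z<z1)];r=cv2.minAreaRect((q[:,:2]*1000).astype(np.float32));print(len(q),np.median(q[:,2]),r,np.percentile(q[:,2],[5,95]))
```

```text
16.0 [ 0.4431 -0.0555  0.2295] [ 1.7997e+02  1.2000e-01 -1.6939e+02]
1410 0.024500249117056755 ((441.4223327636719, -54.28766632080078), (131.30078125, 51.299964904785156), 30.457836151123047) [0.02288687 0.02581632]
59 0.017730951896128944 ((448.5540771484375, -33.976322174072266), (94.716796875, 45.01618576049805), 61.63267517089844) [0.01190441 0.01871485]
```

View pics/w4.png

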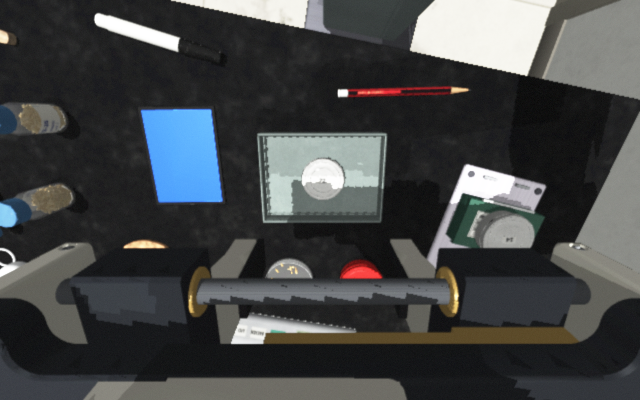

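The small dish stands centred in the tray, at (323,179). Next is the large dish, with a check for obstacles round the cork pad.

Call:
{"name": "play_rows", "arguments": {"deltas": [[0.003,0.035,0,0,0,-0.0098],[0.003,0.035,0,0,0,-0.0098],[0.003,0.035,0,0,0,-0.0098],[0.003,0.035,0,0,0,-0.0098],[0.003,0.035,0,0,0,-0.0098],[0.003,0.035,0,0,0,-0.0098],[0.003,0.035,0,0,0,-0.0098],[0.0035,0.036,0,0,0,-0.0098],[0,0,0,0,0,0],[0,0,0,0,0,0]], "gripper": 1}}

```text
clock: 17.05
tool_pos: [0.4617, 0.1691, 0.227]
orientation: [-179.9, -0.2, 176.6]
force: [0.3, -0.5, 1.1]
opening: 0.0871
gripper_force: 0.0
```

```bash
python3 m.py w5
python3 - <<'E'
from h import *
a=dict(np.load("side0.npz"));P=pts(a,a["d"]).reshape(-1,3);b=dict(np.load("scene0.npz"));P=np.vstack([P,pts(b,b["d"]).reshape(-1,3)])
c=np.array([.624,-.276]);r=P[:,:2]-c;D=np.hypot(*r.T);A=np.degrees(np.arctan2(r[:,1],r[:,0]))
m=(P[:,2]>.012)&(P[:,2]<.3)&(D<.22)
for k in range(-180,180,20):
    s=m&(A>=k)&(A<k+20)
    if s.sum()>3:print(k,D[s].min().round(3),P[s][:,2].max().round(3))
for n in("side0","scene0","w1"):
    a=dict(np.load(n+".npz"));Q=pts(a,a["d"]);H,S,V=cv2.split(cv2.cvtColor(a["p"],cv2.COLOR_BGR2HSV))
    m=(H>8)&(H<25)&(S>70)&(V>120)&(a["d"]>0)&(np.hypot(Q[...,0]-.624,Q[...,1]+.276)<.08)&(Q[...,2]>.002)&(Q[...,2]<.012)
    if m.sum()>50:
        q=Q[m][:,:2]*1000;print(n,m.sum(),cv2.minEnclosingCircle(q.astype(np.float32)),q.mean(0),np.median(Q[m][:,2]))
E
```

```text
17.05 [0.4617 0.1691 0.227 ] [-1.7986e+02 -1.5000e-01  1.7659e+02] [  43.1    4.   -23.3   -0.   -62.9 -136.5]
small [336. 265.] 42 0.0825 rect [544.6 179.7] [ 5.9 12.1] 47.7 circ [545.4 180.4] 6.2
large [322. 190.] 2295 0.0607 rect [462.9 169.7] [59.2 59.6] 41.9 circ [463.2 169.9] 30.3
tin [325. 178.] 2273 0.035 rect [460.5 171.9] [97.5 64.7] 86.7 circ [462.2 172. ] 56.8
plate [323. 188.] 5825 0.0079 rect [479.7 170.3] [112.1 166.7] 86.4 circ [479.4 169.5] 99.1
-160 0.206 0.078
-140 0.127 0.079
-120 0.175 0.034
-100 0.154 0.031
-80 0.153 0.022
40 0.145 0.133
60 0.128 0.054
80 0.171 0.029
100 0.174 0.014
120 0.194 0.027
side0 501 ((619.0780029296875, -271.73101806640625), 47.52709197998047) [ 619.09806772 -269.95244782] 0.004055830733118548
scene0 335 ((622.6077270507812, -269.59075927734375), 49.336212158203125) [ 619.64073229 -270.4907586 ] 0.004587239179245084
```

Call:
{"name": "play_rows", "arguments": {"deltas": [[0.0012,0.0005,-0.05,0,0,0],[0,0,-0.05,0,0,0],[0,0,-0.05,0,0,0],[0,0,-0.03,0,0,0],[0,0,-0.015,0,0,0],[0,0,-0.008,0,0,0],[0,0,0,0,0,0],[0,0,0,0,0,0],[0,0,0,0,0,0]]}}

```text
clock: 18.0
tool_pos: [0.4639, 0.1698, 0.0673]
orientation: [179.9, 0.1, 176.5]
force: [0.4, 0.2, 0.3]
opening: 0.0877
gripper_force: 0.0
```

Call:
{"name": "play_rows", "arguments": {"deltas": [[-0.001,0,-0.007,0,0,0],[0,0,-0.004,0,0,0],[0,0,0,0,0,0],[0,0,0,0,0,0]]}}

```text
clock: 18.4
tool_pos: [0.4626, 0.1695, 0.0575]
orientation: [-180.0, -0.0, 176.5]
force: [-0.3, -0.6, 0.3]
opening: 0.088
gripper_force: 0.0
```

Call:
{"name": "play_rows", "arguments": {"deltas": [[0,0,0,0,0,0],[0,0,0,0,0,0],[0,0,0,0,0,0],[0,0,0,0,0,0],[0,0,0,0,0,0],[0,0,0,0,0,0],[0,0,0,0,0,0],[0,0,0,0,0,0]], "gripper": -1}}

```text
clock: 19.2
tool_pos: [0.4626, 0.1695, 0.0576]
orientation: [-180.0, 0.0, 176.5]
force: [-0.8, -0.4, 0.4]
opening: 0.0548
gripper_force: 30.0
```

Call:
{"name": "play_rows", "arguments": {"deltas": [[0,0,0.01,0,0,0],[0,0,0.03,0,0,0],[0,0,0.05,0,0,0],[0,0,0.05,0,0,0],[0,0,0.05,0,0,0],[0,0,0.05,0,0,0],[0,0,0.02,0,0,0],[0,0,0,0,0,0],[0,0,0,0,0,0]]}}

```text
clock: 20.1
tool_pos: [0.4622, 0.1695, 0.2655]
orientation: [180.0, -0.0, 176.5]
force: [0.5, -0.1, -2.6]
opening: 0.0547
gripper_force: 30.0
```

```bash
python3 m.py w6
python3 - <<'E'
from h import *
a=dict(np.load("w6.npz"));P=pts(a,a["d"]);X,Y,Z=[P[...,i] for i in range(3)]
# tin frame profile along carrier x at few y offsets
c,s=np.cos(np.radians(-3.5)),np.sin(np.radians(-3.5))
u=(X-.4605)*c+(Y-.1718)*s; v=-(X-.4605)*s+(Y-.1718)*c
for v0 in (-40,-20,0,20,40):
    print(v0,[(int(k*1000),round(float(np.median(Z[m])),3)) for k in np.arange(-.062,.064,.004) if (m:=(abs(v*1000-v0)<7)&(abs(u-k)<.002)&(a["d"]>0)).sum()>2])
cr=cv2.resize(a["p"][110:230,240:400],(800,600),interpolation=cv2.INTER_CUBIC);cv2.imwrite("pics/c6.png",cr)
E
```

```text
20.1 [0.4622 0.1695 0.2655] [ 1.7996e+02 -1.0000e-02  1.7650e+02] [  43.     2.3  -19.9   -0.   -67.8 -136.5]
tin [323. 175.] 3606 0.0352 rect [461.  171.9] [97.5 64.8] 86.5 circ [462.4 171.9] 56.7
plate [322. 163.] 3578 0.0079 rect [470.9 170.8] [112.  148.2] 86.5 circ [471.  171.8] 92.1
-40 [(-62, 0.007), (-57, 0.008), (-53, 0.008), (-49, 0.008), (-45, 0.008), (-41, 0.008), (-37, 0.328), (-33, 0.336), (-29, 0.336), (-25, 0.347), (-21, 0.353), (-17, 0.336), (-13, 0.335), (-9, 0.274), (-5, 0.266), (-1, 0.035), (2, 0.035), (6, 0.035), (10, 0.035), (14, 0.035), (18, 0.035), (22, 0.035), (26, 0.035), (30, 0.035), (34, 0.033), (42, 0.008), (46, 0.008), (50, 0.008), (54, 0.008), (58, 0.008), (62, 0.008)]
-20 [(-62, 0.008), (-57, 0.01), (-53, 0.012), (-49, 0.008), (-45, 0.008), (-41, 0.008), (-37, 0.008), (-33, 0.008), (-29, 0.328), (-25, 0.349), (-21, 0.352), (-17, 0.268), (-13, 0.268), (-9, 0.269), (-5, 0.269), (-1, 0.268), (2, 0.269), (6, 0.036), (10, 0.036), (14, 0.036), (18, 0.035), (22, 0.268), (26, 0.268), (30, 0.035), (34, 0.034), (42, 0.008), (46, 0.008), (50, 0.008), (54, 0.008),
[... 538 characters left out ...]
 0.328), (-25, 0.349), (-21, 0.35), (-17, 0.355), (-13, 0.268), (-9, 0.269), (-5, 0.269), (-1, 0.269), (2, 0.269), (6, 0.268), (10, 0.036), (14, 0.035), (18, 0.035), (22, 0.268), (26, 0.152), (30, 0.035), (34, 0.034), (42, 0.008), (46, 0.008), (50, 0.008), (54, 0.008), (58, 0.012)]
40 [(-62, 0.007), (-57, 0.008), (-53, 0.009), (-49, 0.008), (-45, 0.008), (-41, 0.008), (-37, 0.329), (-33, 0.336), (-29, 0.336), (-25, 0.347), (-21, 0.348), (-17, 0.355), (-13, 0.035), (-9, 0.273), (-5, 0.036), (-1, 0.035), (2, 0.035), (6, 0.035), (10, 0.035), (14, 0.035), (18, 0.035), (22, 0.035), (26, 0.035), (30, 0.035), (34, 0.034), (42, 0.008), (46, 0.008), (50, 0.008), (54, 0.008), (58, 0.008), (62, 0.008)]
```

View pics/c6.png

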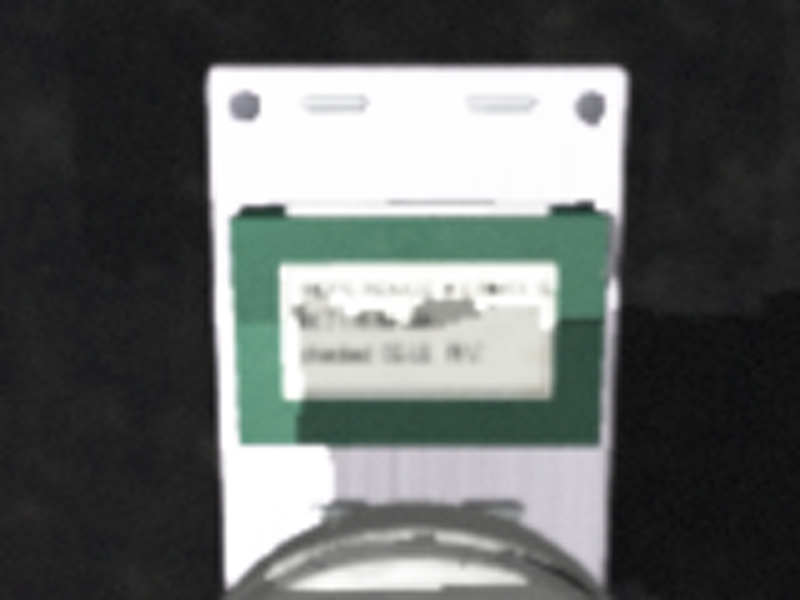

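The crop shows the tin's long side along the carrier's y (98 mm across the plate), with only low end stops, at (335,103) and (500,103). So the 65 mm width has to be gripped along the carrier's x, where the gripper body could meet the hinge cheeks. I'll place the large dish first and measure the cheeks.

Call:
{"name": "play_rows", "arguments": {"deltas": [[0,-0.055,0,0,0,0.0214],[0,-0.055,0,0,0,0.0214],[0,-0.055,0,0,0,0.0214],[0,-0.055,0,0,0,0.0214],[0.033,-0.055,0,0,0,0.0214],[0.033,-0.055,0,0,0,0.0214],[0.033,-0.055,0,0,0,0.0214],[0.033,-0.055,0,0,0,0.0214],[0.033,-0.056,0,0,0,0.0214],[0.033,-0.056,0,0,0,0.0214]]}}

```text
clock: 21.15
tool_pos: [0.6164, -0.266, 0.2633]
orientation: [179.9, -0.1, -144.8]
force: [2.0, 1.8, -0.3]
opening: 0.0547
gripper_force: 30.0
```

Call:
{"name": "play_rows", "arguments": {"deltas": [[0,0,0,0,0,0],[0,0,0,0,0,0]]}}

```text
clock: 21.35
tool_pos: [0.6156, -0.2651, 0.2621]
orientation: [179.8, -0.2, -145.1]
force: [-0.1, 0.4, -0.4]
opening: 0.0547
gripper_force: 30.0
```

Run:
```python
from h import *
o=get_obs();print(o["clock"],o["tool_pos"].round(4),o["orientation"].round(2),o["joint_pos"].round(1))
cm,p,d=shot("w7");P=pts(cm,d);X,Y,Z=[P[...,i] for i in range(3)];H,S,V=cv2.split(cv2.cvtColor(p,cv2.COLOR_BGR2HSV))
m=(H>8)&(H<25)&(S>70)&(V>100)&(d>0)&(np.hypot(X-.622,Y+.272)<.08)&(Z>.001)&(Z<.012)
q=P[m][:,:2]*1000;print(m.sum(),cv2.minEnclosingCircle(q.astype(np.float32)),q.mean(0),np.median(Z[m]))
# held dish top
T=o["tool_pos"];m=(abs(Z-T[2])<.012)&(np.hypot(X-T[0],Y-T[1])<.045)&(d>0);q=P[m];print("held",m.sum(),np.median(q[:,2]),cv2.minEnclosingCircle((q[abs(q[:,2]-np.median(q[:,2]))<.003][:,:2]*1000).astype(np.float32)))
# cheeks
c,s=np.cos(np.radians(-3.5)),np.sin(np.radians(-3.5))
for n in("side0","scene0","w1","w2","w6"):
    a=dict(np.load(n+".npz"));Q=pts(a,a["d"]);u=(Q[...,0]-.4607)*c+(Q[...,1]-.172)*s;v=-(Q[...,0]-.4607)*s+(Q[...,1]-.172)*c
    m=(Q[...,2]>.04)&(Q[...,2]<.104)&(u>.045)&(u<.13)&(abs(v)<.035)&(abs(v)>.009)&(a["d"]>0)
    if m.sum()>10:print(n,m.sum(),"u",np.percentile(u[m],[1,5,50,95])*1000,"v",np.percentile(v[m],[2,98])*1000,"z",np.percentile(Q[m][:,2],[5,95]))
```

```text
21.35 [ 0.6156 -0.2651  0.2621] [ 179.78   -0.2  -145.13] [ -6.7  19.8   1.7  -0.  -72.2 -48.4]
1052 ((621.015625, -272.4725341796875), 47.787357330322266) [ 623.17826059 -269.44453995] 0.005999474868849386
held 7623 0.26515228868332974 ((607.1664428710938, -270.04925537109375), 43.07131576538086)
side0 274 u [77.41018661 77.92324183 83.94805961 95.68747903] v [-19.28535572  20.76754298] z [0.04366378 0.09845564]
scene0 233 u [75.91773962 77.35744169 83.82280057 96.2703261 ] v [-18.42154413  20.47068468] z [0.04306208 0.09800135]
w1 424 u [77.9539041  78.20393734 81.08075684 95.63059892] v [-21.3951045   20.72712815] z [0.04444086 0.10001429]
w2 503 u [77.94130258 78.13599923 81.0146706  95.92840802] v [-21.4776999   19.59714357] z [0.04738024 0.10025602]
```

View pics/w7.png

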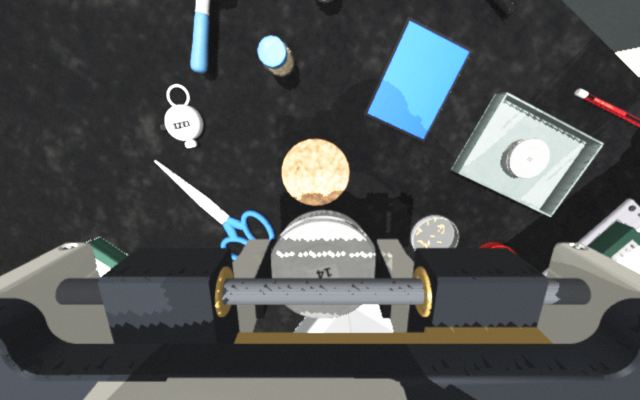

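The cork is centred at (0.621,-0.2725), pixel (316,172), with no vial near the gripper. Lowering the dish.

Call:
{"name": "play_rows", "arguments": {"deltas": [[0.0068,-0.0093,-0.03,0,0,0],[0,0,-0.05,0,0,0],[0,0,-0.05,0,0,0],[0,0,-0.05,0,0,0],[0,0,-0.05,0,0,0],[0,0,-0.03,0,0,0],[0,0,-0.012,0,0,0],[0,0,0,0,0,0],[0,0,0,0,0,0],[0,0,0,0,0,0]]}}

```text
clock: 22.4
tool_pos: [0.623, -0.2715, 0.0501]
orientation: [-179.9, 0.1, -144.9]
force: [0.0, -0.3, -0.3]
opening: 0.0548
gripper_force: 30.0
```

Call:
{"name": "play_rows", "arguments": {"deltas": [[-0.002,-0.001,-0.014,0,0,0],[0,0,-0.01,0,0,0],[0,0,0,0,0,0],[0,0,0,0,0,0],[0,0,0,0,0,0]]}}

```text
clock: 22.9
tool_pos: [0.6199, -0.2724, 0.0284]
orientation: [180.0, -0.0, -145.0]
force: [-0.2, 0.2, -0.5]
opening: 0.0543
gripper_force: 30.0
```

Call:
{"name": "play_rows", "arguments": {"deltas": [[0.001,0,-0.0012,0,0,0],[0,0,0,0,0,0],[0,0,0,0,0,0]]}}

```text
clock: 23.2
tool_pos: [0.6206, -0.2724, 0.028]
orientation: [180.0, -0.0, -145.0]
force: [-2.7, -0.2, 3.6]
opening: 0.0546
gripper_force: 30.0
```

Contact. Releasing and rising.

Call:
{"name": "play_rows", "arguments": {"deltas": [[0,0,0,0,0,0],[0,0,0,0,0,0],[0,0,0,0,0,0],[0,0,0,0,0,0],[0,0,0,0,0,0]], "gripper": 1}}

```text
clock: 23.7
tool_pos: [0.621, -0.2723, 0.0277]
orientation: [-180.0, 0.0, -145.0]
force: [-0.1, -0.8, -0.9]
opening: 0.0863
gripper_force: 0.0
```

Call:
{"name": "play_rows", "arguments": {"deltas": [[0,0,0.02,0,0,0],[0,0,0.05,0,0,0],[0,0,0.05,0,0,0],[0,0,0.06,0,0,0],[0,0,0.06,0,0,0],[0,0,0.05,0,0,0],[0,0,0,0,0,0],[0,0,0,0,0,0]]}}

```text
clock: 24.5
tool_pos: [0.6213, -0.2723, 0.2611]
orientation: [-179.9, 0.1, -145.0]
force: [0.5, 0.3, -0.8]
opening: 0.0875
gripper_force: 0.0
```

Run:
```python
from h import *
o=get_obs();print(o["clock"],o["tool_pos"].round(4),o["joint_pos"].round(1))
cm,p,d=shot("w8");P=pts(cm,d);X,Y,Z=[P[...,i] for i in range(3)]
near=(np.hypot(X-.621,Y+.2725)<.07)&(d>0)
for a,b in((.027,.036),(.002,.009)):
    m=near&(Z>a)&(Z<b);q=P[m];print(m.sum(),np.median(q[:,2]),np.percentile(q[:,2],[5,95]),cv2.minEnclosingCircle((q[:,:2]*1000).astype(np.float32)))
```

```text
24.5 [ 0.6213 -0.2723  0.2611] [ -7.2  20.3   2.3  -0.  -71.9 -47.7]
1611 0.03172050525855835 [0.03031414 0.03299383] ((621.407470703125, -269.72955322265625), 29.69512176513672)
1905 0.005960785986486583 [0.00439245 0.00729521] ((621.2052612304688, -272.701416015625), 69.54816436767578)
```

The large dish is upright on the cork, within about 2 mm of centre. For the tin:

1. The cheeks start 77 mm from the stack centre, so gripping the tin where it stands would make the gripper body hit them.
2. I'll first slide the tin about 48 mm along the carrier's free -y side with closed fingers.
3. I'll then grip its width near its outer end, with the body clear of the cheeks.

Call:
{"name": "play_rows", "arguments": {"deltas": [[-0.035,0.05,0,0,0,-0.0214],[-0.035,0.05,0,0,0,-0.0214],[-0.035,0.05,0,0,0,-0.0214],[-0.035,0.05,0,0,0,-0.0214],[-0.035,0.05,0,0,0,-0.0214],[-0.015,0.055,0,0,0,-0.0214],[-0.005,0.06,0,0,0,-0.0214],[0,0.06,0,0,0,-0.0214],[0,0.06,0,0,0,-0.0214],[0,0.06,0,0,0,-0.0214]], "gripper": -1}}

```text
clock: 25.55
tool_pos: [0.4638, 0.1652, 0.2586]
orientation: [-179.9, -0.1, 176.4]
force: [0.7, -0.4, 0.4]
opening: 0.0131
gripper_force: 0.0
```

Call:
{"name": "play_rows", "arguments": {"deltas": [[0,0.05,0,0,0,0],[0,0.05,0,0,0,0],[0,0.03,0,0,0,0],[0,0.01,0,0,0,0],[0,0,0,0,0,0],[0,0,0,0,0,0]]}}

```text
clock: 26.15
tool_pos: [0.4646, 0.2747, 0.2589]
orientation: [-179.9, -0.1, 176.5]
force: [0.2, -0.5, 0.1]
opening: 0.0004
gripper_force: 0.0
```

```bash
python3 m.py w9
python3 - <<'E'
from h import *
for n in("w9","side0","w1"):
    a=dict(np.load(n+".npz"));P=pts(a,a["d"]).reshape(-1,3);m=(P[:,0]>.38)&(P[:,0]<.55)&(P[:,1]>.235)&(P[:,1]<.42)&(P[:,2]<.2)&(a["d"].ravel()>0)
    print(n,m.sum(),np.percentile(P[m][:,2],[50,98,100]).round(3))
E
```

```text
26.15 [0.4646 0.2747 0.2589] [-1.7992e+02 -7.0000e-02  1.7650e+02] [  51.4    7.3  -15.2   -0.   -67.6 -144.9]
large [230. 245.] 27 0.0591 rect [539.8 152.9] [8.2 3.9] 47.9 circ [541.  151.9] 4.1
tin [241. 179.] 3654 0.035 rect [460.3 171.9] [97.6 63.7] 86.8 circ [461.8 172. ] 56.6
plate [250. 184.] 5250 0.0078 rect [479.5 170.7] [112.  166.8] 86.6 circ [480.1 170.3] 99.4
w9 7163 [-0.     0.002  0.003]
side0 4322 [-0.002  0.001  0.002]
w1 5524 [0.    0.002 0.003]
```

Call:
{"name": "play_rows", "arguments": {"deltas": [[0.002,0,-0.04,0,0,0],[0,0,-0.05,0,0,0],[0,0,-0.05,0,0,0],[0,0,-0.05,0,0,0],[0,0,-0.05,0,0,0],[0,0,-0.03,0,0,0],[0,0,0,0,0,0],[0,0,0,0,0,0],[0,0,0,0,0,0]]}}

```text
clock: 27.1
tool_pos: [0.4676, 0.2761, 0.0456]
orientation: [179.9, 0.1, 176.5]
force: [-0.1, 0.3, -0.3]
opening: 0.0003
gripper_force: 0.0
```

Call:
{"name": "play_rows", "arguments": {"deltas": [[0,-0.01,-0.009,0,0,0],[-0.001,-0.015,0,0,0,0],[-0.001,-0.013,0,0,0,0],[0,-0.006,0,0,0,0],[-0.0003,-0.006,0,0,0,0],[-0.0004,-0.006,0,0,0,0],[-0.0004,-0.006,0,0,0,0],[-0.0004,-0.006,0,0,0,0],[0,0,0,0,0,0]]}}

```text
clock: 28.0
tool_pos: [0.4635, 0.2207, 0.0365]
orientation: [-180.0, -0.0, 176.5]
force: [-0.1, -0.0, 0.5]
opening: 0.0005
gripper_force: 0.0
```

```bash
python3 m.py w10
```

```text
28.0 [0.4635 0.2207 0.0365] [-1.7998e+02 -2.0000e-02  1.7648e+02] [  47.4   19.3  -33.9   -0.   -36.9 -140.9]
small [ 88. 258.] 335 0.0855 rect [425.2 143.3] [15.8  8. ] 20.8 circ [426.2 140.6] 7.9
large [322. 312.] 251 0.0636 rect [470.  221.8] [8.  9.4] 87.1 circ [470.1 221.6] 5.9
tin [188. 239.] 9359 0.0349 rect [446.2 157.9] [98.2 39.1] 87.1 circ [448.5 158.2] 51.6
plate [245. 179.] 12434 0.0078 rect [438.1 169.8] [117.9  85.5] 85.9 circ [437.  173.3] 67.7
```

Slid 15 mm so far, staying square. Another 33 mm to go.

Call:
{"name": "play_rows", "arguments": {"deltas": [[-0.0004,-0.006,0,0,0,0],[-0.0004,-0.006,0,0,0,0],[-0.0004,-0.006,0,0,0,0],[-0.0004,-0.006,0,0,0,0],[-0.0004,-0.006,0,0,0,0],[-0.0004,-0.006,0,0,0,0],[-0.0003,-0.005,0,0,0,0],[0,0,0,0,0,0]]}}

```text
clock: 28.85
tool_pos: [0.4614, 0.1878, 0.0366]
orientation: [-180.0, -0.0, 176.5]
force: [0.0, 0.9, 0.2]
opening: 0.0005
gripper_force: 0.0
```

Call:
{"name": "play_rows", "arguments": {"deltas": [[0,0.02,0,0,0,0],[0,0,0.03,0,0,0],[0,0,0.05,0,0,0],[0,0,0.05,0,0,0],[0,0,0.05,0,0,0],[0,0,0.05,0,0,0],[0,0,0,0,0,0],[0,0,0,0,0,0]]}}

```text
clock: 29.65
tool_pos: [0.4618, 0.2055, 0.2216]
orientation: [179.9, 0.1, 176.5]
force: [-0.1, -0.1, -1.6]
opening: 0.0
gripper_force: 0.0
```

Call:
{"name": "play_rows", "arguments": {"deltas": [[0,-0.025,0,0,0,0.045],[0,-0.025,0,0,0,0.045],[0,-0.025,0,0,0,0.045],[0,-0.025,0,0,0,0.045],[0,-0.025,0,0,0,0.045],[0,-0.01,0,0,0,0.045],[0,0,0,0,0,0.045],[0,0,0,0,0,0.045],[0,0,0,0,0,0.045],[0,0,0,0,0,0.045]], "gripper": 1}}

```text
clock: 30.65
tool_pos: [0.4609, 0.0964, 0.219]
orientation: [179.9, -0.1, -102.2]
force: [-0.5, 0.1, 0.1]
opening: 0.075
gripper_force: 0.0
```

Call:
{"name": "play_rows", "arguments": {"deltas": [[0,0,0,0,0,0.045],[0,0,0,0,0,0.005],[0,0,0,0,0,0],[0,0,0,0,0,0]]}}

```text
clock: 31.05
tool_pos: [0.4613, 0.0965, 0.22]
orientation: [179.9, -0.0, -93.7]
force: [-0.2, 0.6, -0.5]
opening: 0.0876
gripper_force: 0.0
```

```bash
sed -i 's/(Y>.09)&(Y<.26)/(Y>.05)\&(Y<.26)/' m.py; python3 m.py w11
```

```text
31.05 [0.4613 0.0965 0.22  ] [ 1.7994e+02 -4.0000e-02 -9.3670e+01] [ 35.8   2.2 -26.2  -0.  -61.6 -39.5]
small [253. 273.] 36 0.0818 rect [541.7 179.8] [2.4 6.9] 49.9 circ [542.5 180.7] 3.4
large [250. 238.] 84 0.0591 rect [547.6 147.7] [ 4.  20.7] 78.4 circ [548.  149.4] 10.4
tin [327. 205.] 4232 0.0353 rect [457.2 124.9] [97.2 64.9] 86.7 circ [459.4 124.7] 57.1
plate [310. 236.] 6431 0.0081 rect [479.5 170.7] [112.4 167.5] 86.5 circ [479.7 169.6] 99.5
```

View pics/w11.png

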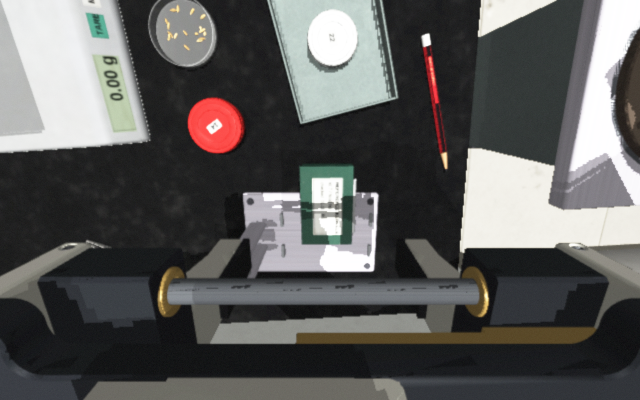

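The tin is at (327,205), or (0.457,0.125), still square and flat on the plate. Gripping its 65 mm width near the free end, with the body clear of the cheeks.

Call:
{"name": "play_rows", "arguments": {"deltas": [[-0.0066,0.0118,-0.03,0,0,0.001],[0,0,-0.05,0,0,0],[0,0,-0.05,0,0,0],[0,0,-0.05,0,0,0],[0,0,-0.03,0,0,0],[0,0,-0.01,0,0,0],[0,0,0,0,0,0],[0,0,0,0,0,0],[0,0,0,0,0,0]]}}

```text
clock: 32.0
tool_pos: [0.4572, 0.1065, 0.046]
orientation: [-179.9, 0.1, -93.3]
force: [-1.4, 0.2, 0.1]
opening: 0.0877
gripper_force: 0.0
```

Call:
{"name": "play_rows", "arguments": {"deltas": [[-0.0005,0,-0.01,0,0,0],[0,0,-0.005,0,0,0],[0,0,0,0,0,0],[0,0,0,0,0,0]]}}

```text
clock: 32.4
tool_pos: [0.4558, 0.1058, 0.0325]
orientation: [180.0, -0.0, -93.3]
force: [1.3, -0.1, 0.2]
opening: 0.0877
gripper_force: 0.0
```

Call:
{"name": "play_rows", "arguments": {"deltas": [[0,0,0,0,0,0],[0,0,0,0,0,0],[0,0,0,0,0,0],[0,0,0,0,0,0],[0,0,0,0,0,0],[0,0,0,0,0,0],[0,0,0,0,0,0]], "gripper": -1}}

```text
clock: 33.1
tool_pos: [0.456, 0.106, 0.0327]
orientation: [-180.0, 0.0, -93.3]
force: [-0.6, 0.2, 1.8]
opening: 0.0625
gripper_force: 30.0
```

Call:
{"name": "play_rows", "arguments": {"deltas": [[0,0,0.006,0,0,0],[0,0,0.01,0,0,0],[0,0,0.02,0,0,0],[0,0,0.03,0,0,0],[0,0,0.04,0,0,0],[0,0,0.04,0,0,0],[0,0,0.04,0,0,0],[0,0,0.03,0,0,0],[0,0,0,0,0,0],[0,0,0,0,0,0]]}}

```text
clock: 34.1
tool_pos: [0.4557, 0.1059, 0.2061]
orientation: [-179.9, 0.1, -93.3]
force: [-1.2, -0.0, -1.3]
opening: 0.0625
gripper_force: 30.0
```

Run:
```python
from h import *
o=get_obs();T=o["tool_pos"];print(o["clock"],T.round(4),o["orientation"].round(2),o["opening"])
cm,p,d=shot("w12");P=pts(cm,d);X,Y,Z=[P[...,i] for i in range(3)];H,S,V=cv2.split(cv2.cvtColor(p,cv2.COLOR_BGR2HSV))
m=(d>0)&(abs(X-T[0])<.045)&(abs(Y-T[1]-.02)<.06)&(abs(Z-T[2])<.03)&(H>60)&(H<95)&(S>80);q=P[m]
A=np.c_[q[:,:2]-T[:2],np.ones(len(q))];k,*_=np.linalg.lstsq(A,q[:,2]-T[2],rcond=None);print(len(q),"plane slopes deg",np.degrees(k[:2]),"h",k[2]);r=cv2.minAreaRect((q[:,:2]*1000).astype(np.float32));print(r)
```

```text
34.1 [0.4557 0.1059 0.2061] [-1.7995e+02  8.0000e-02 -9.3320e+01] 0.06246082166595798
6305 plane slopes deg [0.71682143 6.3436247 ] h 0.0010460866051935913
((455.7811584472656, 111.59516906738281), (70.91349792480469, 61.432376861572266), 86.05787658691406)
```

Run:
```python
from h import *
a=dict(np.load("w12.npz"));P=pts(a,a["d"]);X,Y,Z=[P[...,i] for i in range(3)];H,S,V=cv2.split(cv2.cvtColor(a["p"],cv2.COLOR_BGR2HSV))
m=(a["d"]>0)&(abs(X-.4557)<.028)&(Y>.03)&(Y<.2)&(Z>.15)&(Z<.26)
for y in np.arange(.04,.19,.008):
    k=m&(abs(Y-y)<.004)
    if k.sum()>5:print(round(y,3),k.sum(),np.percentile(Z[k],[10,50,90]).round(4))
cv2.imwrite("pics/w12c.png",a["p"])
p,d=snapshot("side");cm=camera_model("side");u,v=proj(cm,[.456,.115,.2]);print(u,v);u,v=int(u),int(v)
cv2.imwrite("pics/s12.png",cv2.resize(p[max(0,v-60):v+60,max(0,u-80):u+80],(800,600),interpolation=cv2.INTER_CUBIC))
```

```text
0.072 174 [0.1895 0.2067 0.2088]
0.08 2736 [0.1877 0.2076 0.209 ]
0.088 1571 [0.2077 0.2085 0.2092]
0.096 1471 [0.2079 0.2087 0.2094]
0.104 1409 [0.2079 0.2087 0.2095]
0.112 551 [0.2079 0.2087 0.2094]
0.128 539 [0.2081 0.2088 0.2095]
0.136 1172 [0.2081 0.2088 0.2095]
0.144 1009 [0.2081 0.2088 0.2095]
0.152 32 [0.2079 0.2083 0.2089]
285.22405450486565 233.97149055541118
```

View pics/s12.png

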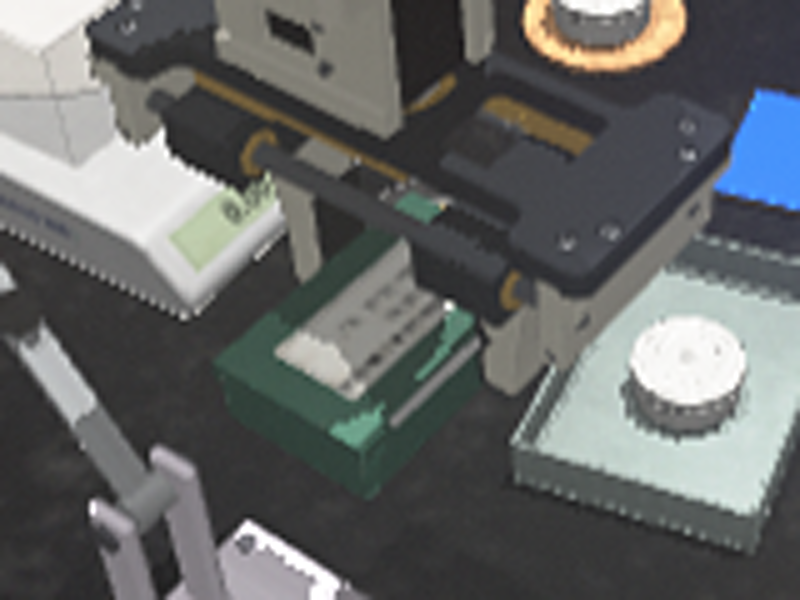

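The side view shows the tin held level at (350,370), the small dish upright in the tray at (690,370) and the large dish on the cork. Carrying the tin to the mat.

Call:
{"name": "play_rows", "arguments": {"deltas": [[-0.003,-0.042,0,0,0,-0.042],[-0.003,-0.042,0,0,0,-0.042],[-0.003,-0.042,0,0,0,-0.042],[-0.003,-0.042,0,0,0,-0.042],[-0.003,-0.043,0,0,0,-0.042],[-0.003,-0.043,0,0,0,-0.042],[-0.003,-0.043,0,0,0,-0.042],[-0.003,-0.043,0,0,0,-0.042],[-0.003,-0.043,0,0,0,-0.042],[-0.002,-0.043,0,0,0,-0.041]]}}

```text
clock: 35.2
tool_pos: [0.4317, -0.2362, 0.2042]
orientation: [179.9, -0.1, -169.0]
force: [0.2, 0.2, -0.2]
opening: 0.0625
gripper_force: 30.0
```

Call:
{"name": "play_rows", "arguments": {"deltas": [[0,0,0,0,0,0],[0,0,0,0,0,0],[0,0,0,0,0,0]]}}

```text
clock: 35.5
tool_pos: [0.4323, -0.2345, 0.2046]
orientation: [180.0, -0.1, -168.7]
force: [0.7, 0.3, -1.8]
opening: 0.0622
gripper_force: 30.0
```

Run:
```python
from h import *
o=get_obs();T=o["tool_pos"];print(o["clock"],T.round(4),o["orientation"].round(2),o["opening"],o["joint_pos"].round(1))
cm,p,d=shot("w13");P=pts(cm,d);X,Y,Z=[P[...,i] for i in range(3)];H,S,V=cv2.split(cv2.cvtColor(p,cv2.COLOR_BGR2HSV))
m=(H>100)&(H<125)&(S>130)&(Z<.02)&(d>0)&(np.hypot(X-.45,Y+.23)<.1);q=P[m];print("mat",len(q),cv2.minAreaRect((q[:,:2]*1000).astype(np.float32)),q[:,:2].min(0),q[:,:2].max(0))
p,d=snapshot("side");cm=camera_model("side");P=pts(cm,d);X,Y,Z=[P[...,i] for i in range(3)];m=(d>0)&(Z>.03)&(Z<.1)&(np.hypot(X-.43,Y+.385)<.035);print("vial",m.sum(),P[m].mean(0) if m.any() else 0, P[m][:,2].max() if m.any() else 0)
```

```text
35.5 [ 0.4323 -0.2345  0.2046] [ 1.7996e+02 -8.0000e-02 -1.6868e+02] 0.06215250144961145 [ -5.5   5.1 -25.3  -0.  -59.7 -73.1]
mat 3881 ((426.1058654785156, -235.8365478515625), (66.70775604248047, 85.73175048828125), 11.3819580078125) [ 0.38530023 -0.28310786] [ 0.46482214 -0.1880899 ]
vial 218 [ 0.42809419 -0.37990406  0.05657602] 0.07793463614699869
```

View pics/w13.png

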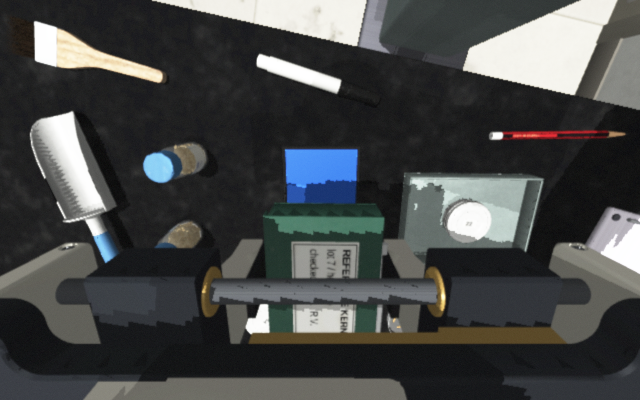

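The tin hangs over the mat (blue at (320,175)), aligned with it, and the vials at (170,165) and (180,235) are well clear. Lowering.

Call:
{"name": "play_rows", "arguments": {"deltas": [[0,0,-0.03,0,0,0],[0,0,-0.05,0,0,0],[0,0,-0.05,0,0,0],[0,0,-0.04,0,0,0],[0,0,-0.02,0,0,0],[0,0,-0.01,0,0,0],[0,0,0,0,0,0],[0,0,0,0,0,0],[0,0,0,0,0,0]]}}

```text
clock: 36.5
tool_pos: [0.4336, -0.2349, 0.0466]
orientation: [-180.0, 0.1, -168.7]
force: [-0.6, -0.7, -1.1]
opening: 0.0626
gripper_force: 30.0
```

Call:
{"name": "play_rows", "arguments": {"deltas": [[-0.0005,0,-0.012,0,0,0],[0,0,-0.009,0,0,0],[0,0,0,0,0,0],[0,0,0,0,0,0],[0,0,0,0,0,0]]}}

```text
clock: 37.0
tool_pos: [0.4321, -0.2349, 0.0284]
orientation: [180.0, -0.0, -168.7]
force: [0.4, 1.0, -0.5]
opening: 0.0624
gripper_force: 30.0
```

Call:
{"name": "play_rows", "arguments": {"deltas": [[0,0,-0.0014,0,0,0],[0,0,0,0,0,0],[0,0,0,0,0,0]]}}

```text
clock: 37.3
tool_pos: [0.4323, -0.2349, 0.0276]
orientation: [-180.0, 0.0, -168.7]
force: [0.4, 0.6, 1.3]
opening: 0.0625
gripper_force: 30.0
```

Call:
{"name": "play_rows", "arguments": {"deltas": [[0,0,-0.0006,0,0,0],[0,0,0,0,0,0],[0,0,0,0,0,0]]}}

```text
clock: 37.6
tool_pos: [0.4324, -0.235, 0.0276]
orientation: [-180.0, 0.0, -168.7]
force: [-3.0, 1.6, 9.4]
opening: 0.0621
gripper_force: 30.0
```

Call:
{"name": "play_rows", "arguments": {"deltas": [[0,0,0,0,0,0],[0,0,0,0,0,0],[0,0,0,0,0,0],[0,0,0,0,0,0],[0,0,0,0,0,0]], "gripper": 1}}

```text
clock: 38.1
tool_pos: [0.4323, -0.2349, 0.0269]
orientation: [180.0, -0.0, -168.7]
force: [-0.1, -0.1, -0.7]
opening: 0.0874
gripper_force: 0.0
```

Call:
{"name": "play_rows", "arguments": {"deltas": [[0,0,0.01,0,0,0],[0,0,0.04,0,0,0],[0,0,0.05,0,0,0],[0,0,0.05,0,0,0],[0,0,0.05,0,0,0],[0,0,0.05,0,0,0],[0,0,0.02,0,0,0],[0,0,0,0,0,0],[0,0,0,0,0,0]]}}

```text
clock: 39.0
tool_pos: [0.432, -0.2347, 0.2433]
orientation: [180.0, 0.1, -168.7]
force: [0.1, 0.6, -1.1]
opening: 0.088
gripper_force: 0.0
```

Run:
```python
from h import *
o=get_obs();T=o["tool_pos"];print(o["clock"],T.round(4),o["opening"])
cm,p,d=shot("w14");P=pts(cm,d);X,Y,Z=[P[...,i] for i in range(3)];H,S,V=cv2.split(cv2.cvtColor(p,cv2.COLOR_BGR2HSV))
n=(d>0)&(np.hypot(X-.451,Y+.231)<.09)
for k,m in(("tin",n&(Z>.025)&(Z<.036)),("mat",n&(H>100)&(H<125)&(S>130)&(Z<.01))):
    q=P[m];print(k,len(q),np.percentile(q[:,2],[5,50,95]).round(4),cv2.minAreaRect((q[:,:2]*1000).astype(np.float32)))
p,d=snapshot("side");cm=camera_model("side");cv2.imwrite("pics/side_end.png",p);P=pts(cm,d);X,Y,Z=[P[...,i] for i in range(3)]
c,s=np.cos(np.radians(-3.5)),np.sin(np.radians(-3.5));u=(X-.5487)*c+(Y-.167)*s;v=-(X-.5487)*s+(Y-.167)*c
m=(d>0)&(abs(v)<.01)&(u>.02)&(u<.12)&(Z>.1);print("bar angle",np.percentile(np.pi-np.arctan2(Z[m]-.09,u[m]),[10,50,90]))
for nm,f in(("vial",(np.hypot(X-.43,Y+.385)<.035)),):
    m=(d>0)&(Z>.037)&(Z<.12)&f;print(nm,m.sum(),P[m].mean(0),cv2.minAreaRect((P[m][:,:2]*1000).astype(np.float32)))
```

```text
39.0 [ 0.432  -0.2347  0.2433] 0.0879730920032856
tin 3741 [0.0289 0.0302 0.0314] ((449.27960205078125, -228.46112060546875), (97.56099700927734, 64.80789184570312), 10.718097686767578)
mat 1521 [0.0019 0.0032 0.0046] ((450.9733581542969, -230.5900421142578), (117.7507553100586, 85.9709701538086), 11.405543327331543)
bar angle [2.14878211 2.18351699 2.20982485]
vial 190 [ 0.42797056 -0.3804177   0.06038538] ((430.2353210449219, -386.4200134277344), (31.19501495361328, 31.988327026367188), 27.459138870239258)
```

View pics/side_end.png

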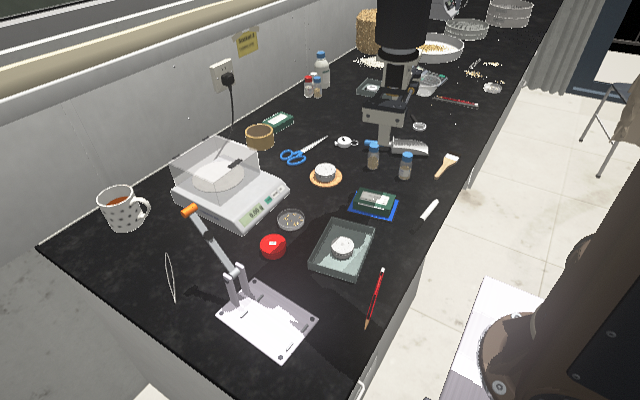

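Everything is in place: the small dish (342,247) in the tray, the large dish (326,172) on the cork, and the tin (374,203) on the mat, within 3 mm and 0.7°. The bar reads about 2.2 rad and the vial (405,165) hasn't moved. Handing in.

```bash
python3 -c "
from plant import *
print(close_job())"
```

```text
the job is handed in; nothing more can be done
None
```

The job is handed in: the bar is fully back, the small dish, large dish and tin stand upright and within about 3 mm of centre on tray, cork and mat, and the vial is unmoved; to grip the tin clear of the hinge cheeks I first slid it about 47 mm along the base plate.

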